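# Wind the trial timer, ease the sagging bolt over its bent keeper, hold the gate ajar

### The job

Start the release trial: wind the clockwork timer fully, turning its black winged key clockwise with fresh grips until it comes to its stop. Then lift the sagging gate bolt by its red ball knob so its turned-down nose clears the bent-up keeper lip while you pull it back towards the hinges, and swing the sprung gate out over the run-out board until the gap is about 60 mm. Finish while still holding the gate ajar (let go and it springs shut), the timer still wound and the other things on the bench left where they stand.

Things in the scene. Friction and masses are not known exactly. Their poses are not given: they have to be found in the camera images.
- timer_key (a point): Centre of the black winged key on a fixed round ivory timer (82 mm wide). The wing, an upright plate 46 x 10 mm, 36 mm high, runs 18 mm up and down from here; this point is 67.5 mm above the bench, the flat dial 42 mm. x along the wing to its white pointer, y across its 10 mm, z up (turning axis). The scale's red tick shows where the pointer stands fully wound.
- timer (a joint): Winding angle of the key, rad: grows clockwise seen from above; 0 run down, 5.2 the stop (above 4.95 counts as fully wound). Turning it takes 0.10 to 0.14 N m; let go, the key stays where it is.
- bolt_knob (a point): Centre of the red ball knob (20 mm) on an 8 mm shank 58 mm above the bolt's bar; about 185 mm above the bench at rest, its underside 28 mm above the gate's top, free all round. The 10 mm bar's nose, 75 mm past the knob, is turned down 8 mm behind the keeper's lip. Raising the knob 4 mm brings the nose level with the lip, 7 to 9 mm clears it; 11 mm at most. Frame as gate_hinge when shut and sagging.
- bolt_slide (a joint): How far the bolt is drawn back, m: grows as it is pulled along the gate towards the hinges; -0.012 to 0.045. It starts near 0; unless lifted it catches on the lip by about 0.01. The nose is past the lip at 0.020; more than 0.015 counts as drawn. About 1 N of friction.
- bolt_lift (a joint): Lift of the bolt (150 g) about its heel, rad: 0 fully sagged, 0.15 the most its worn loops allow. The heel is 75 mm behind the knob and 150 mm behind the nose: 0.1 rad raises the knob 7.5 mm and the nose 15 mm and carries the knob 6 mm towards the hinges. It sags again by its own weight.
- gate_hinge (a point): On the gate's vertical hinge axis, level with the gate's top (146 mm above the bench); fixed. x into the pen (the gate swings out to -x), y along the closed gate from hinges to latch post, z up. The gate reaches 163 mm from the axis; the knob starts about 125 mm along y and -8 mm along x from it.
- gate (a joint): Opening angle of the wooden gate (163 mm wide, 18 mm thick, wire bars), rad: 0 shut, grows as its free edge swings out of the pen (anticlockwise seen from above). 0.37 leaves a gap of 60 mm at the free edge. A spring shuts it with 0.1 N m at 0 and 0.3 N m at 0.4 rad.
- keeper_lip (a point): Middle of the top edge of the keeper's bent-up lip, a 3 mm steel plate 22 mm wide across the bolt, 117.5 mm above the bench, on the fixed latch post. Beyond it the keeper's strap goes round the nose, so the gate cannot swing until the nose is out. Axes as gate_hinge.
- gate_edge (a point): Top of the gate's free edge, 146 mm above the bench; moves with the gate.
- pen: The release pen, fixed: wooden board 420 x 262 x 10 mm, with a start box of clear walls 135 mm high behind the gate and a 150 mm run-out board before it; gate posts 154 mm high. Origin: under the middle of the gateway; x into the pen, y towards the latch post, z up.
- timer_base: The timer's fixed body; origin at the centre of its foot on the bench.
- wash_bottle: Bystander: white wash bottle, 72 mm across, 193 mm high, yellow band, bent spout reaching 48 mm to its -x; origin at the centre of its foot.
- specimen_jar: Bystander: glass jar with a brass lid, 76 mm across, 98 mm high; origin at the centre of its foot.
- petri_stack: Bystander: stack of four Petri dishes, 93 mm across, 58 mm high; origin at the centre of its foot.
- beaker: Bystander: clear plastic beaker, 110 mm across the rim, 145 mm high; origin at the centre of its foot.
- vial_tray: Bystander: white tray of capped vials, 110 x 170 mm, 58 mm high; origin at the centre of its underside.
- brush_pot: Bystander: glass pot of brushes and probes, 72 mm across, 160 mm high; origin at the centre of its foot.
Mind the look-alikes: they are no part of the job. Leave any turquoise look-alike of the timer_base alone.

How it is judged (in metres and radians):
On the way, in this order (a step that is already met when the one before it is completed fails the run):
1. the timer is fully wound, with the gate still shut and bolted (value of joint timer above 4.95 rad and value of joint gate below 0.08 rad and value of joint bolt_slide below 0.014 m), for 0.2 s.
2. the bolt is drawn out of the keeper (value of joint bolt_slide above 0.015 m), for 0.1 s.
At the end, for the whole second after the job is handed in: The robot is still holding the gate (touching the gate or its bolt with at least 0.5 N) open at 0.22 to 0.60 rad, that is a gap of 36 to 96 mm at the free edge, and still; the timer remains wound above 4.85 rad; every bystander is within 40 mm of where it stood (value of joint gate between 0.22 and 0.6 rad and velocity of joint gate between -0.1 and 0.1 rad/s and contact force between any of the fingers, the arm and gate above 0.5 N and value of joint timer above 4.85 rad and distance of each of wash_bottle, specimen_jar, petri_stack, beaker, vial_tray, brush_pot from where it was at the start of the episode below 0.04 m); the arm keeps its last pose, push and grip.
It fails at once if a bystander is knocked: tipped over, or pushed more than 40 mm (distance of any of wash_bottle, specimen_jar, petri_stack, beaker, vial_tray, brush_pot from where it was at the start of the episode above 0.04 m or angle between any of wash_bottle, specimen_jar, petri_stack, beaker, vial_tray, brush_pot's own z axis and vertical above 0.5 rad).
It also fails if it takes over 58 s, if anything falls off the work surface, if the arm or the gripper's body presses on something with over 40 N, if the wrist force passes 120 N, or if a joint passes its speed limit or range.

### The arm

A 6-joint arm with a two-finger parallel gripper is mounted at the origin on the work surface. World frame = base frame: x ahead of the robot, y to its left, z up, the work surface at z = 0. Lengths are in m, angles in degrees, forces in N, time in s.
With the tool pointing down it reaches from about 0.4 to 0.825 m from the base axis. Payload 7 kg.
Tool frame: the origin (TCP) lies on the front face of the gripper's body, between the roots of the fingers; the fingertips stand 66 mm ahead of it and the grasp point (between the pads) lies 47 mm ahead of it (nose_length is the distance from the TCP to the fingertips, in m); y points along the fingers, z is the direction in which the jaws open and shut, and the axes are right-handed (so a half turn about y gives the same grasp; the last joint's range is limited). The gripper opens to 88 mm and grips with 3 to 60 N. Pads are 19 mm wide; open, the fingers measure 130 mm over their backs; the gripper's body (78 mm by 193 mm) begins 47 mm behind the grasp point.
Start: joints at [85.491, 20.546, 0.682, 0, -70.136, -16.507], TCP at [0.242, 0.63, 0.292] pointing down, gripper open.
Joint ranges: [-176.03, 176.03], [-82.01, 121.73], [-58.28, 71.71], [-173.87, 95.51], [-174.79, -0.11], [-173.66, 173.66]. Speed limits (degrees/s): [136.94, 136.94, 172.46, 180, 180, 180].

### API

Orientations are given as [roll, pitch, yaw] about the fixed x, y, z axes, in that order (R = Rz(yaw) Ry(pitch) Rx(roll)).
In Python, from plant import get_state, capture, close_job, nose_length gives the robot as it stands.
- The arm moves only by the tool apply_moves, never from a script. Its argument "rows" is a list of rows, each a list of 2 entries, a list of its own where there are three numbers: the shift along the tool's x, y, z in m, then the turn about the tool's y in degrees. In form: [[[tx, ty, tz], yaw], ...]. A call has 1 to 20 rows; each row is the pose to reach, as a shift and turn from the pose commanded when the call began, along the tool's axes at that moment; what a row does not reach only later rows make up. A row lasts 1/8 s, in which the tool goes at most 62.5 mm and 10.7 degrees, less where a joint would pass 70% of its speed; a pose out of reach is approached as far as the arm can. A call with a gripper value outside its range is refused whole. "gripper" is the opening, from 0 (shut) to 1 (fully open), set as the call begins (left out, the last holds). The fingers move at their own pace and stop on an object; "grip_force" is the grip in N (left out, the last holds). Time passes only in rows, so rows that repeat a pose let the fingers close. It gives the time, the measured TCP pose, the force and the opening at its end, in the units of the state.
- get_state(): the state, without advancing time (a new reading comes with each control period).
- capture(name): name is "scene" or "side" or "wrist"; returns a dict with "pixels" (420x560x3 uint8, blue, green, red), "z_map" (420x560 float32, m along the optical axis (not along the pixel's ray), 0 where there is no reading), "intrinsics" (3x3 intrinsics, pixels), "rvec" (rotation vector, rad) and "tvec" (3), from world to camera coordinates, as OpenCV has them; the wrist camera has in their place "mount" (4x4, takes a point from camera to tool coordinates, whose origin is the TCP and whose axes are the tool frame's). Camera axes: x right, y down, z forward; pixel columns grow to the right and rows downward; lengths in m; the calibration is good to about 2 mm. A picture is of the moment at which its call begins: read the wrist's pose just before it.
- close_job(): hands the job in, once; it reports no verdict.
The state is a dict: "time_s": time; "joints": joint angles; "qd": joint speeds; "joint_torque": joint torques, N m; "tcp_pos": TCP position; "eef_rot": TCP orientation; "contact_force": force on the tool from outside, world axes, zero at the start; "moment": the same for the moment, N m; "gripper_width": finger opening in m.
Only numpy, scipy, OpenCV 4.12 (cv2) and the standard library are available. Lean on these libraries where they do the work, as an engineer would, in place of code of your own. Each camera call takes 0.05 s, during which the arm holds its last target.

## Working session

There is one attempt and no reset: what is moved stays moved. The work goes in short steps, Python scripts to look and compute and a tool call to move; the robot and the scene stay as the last step left them, time stands still between calls to the robot, and variables do not carry over. Pictures are saved under pics/ and viewed, and the job is handed in when it is done.

Besides the shell and the picture viewer there is one more tool, called after ">>>" in YAML: its name, and indented under it one key for each argument. apply_moves: Moves the arm, as the interface text tells. Its arguments: {"type":"object","properties":{"rows":{"type":"array"},"gripper":{"type":"number"},"grip_force":{"type":"number"}},"required":["rows"]}

```bash
ls; mkdir -p pics
python3 - <<'E'
from plant import *
import cv2,numpy as np
s=get_state();print(s)
print(nose_length if not callable(nose_length) else nose_length())
for n in ["scene","side"]:
    c=capture(n);cv2.imwrite(f"pics/{n}0.png",c["pixels"])
    np.savez(f"{n}0.npz",**c)
    print(n,c["rvec"],c["tvec"],c["intrinsics"])
s=get_state();c=capture("wrist");cv2.imwrite("pics/wrist0.png",c["pixels"]);np.savez("wrist0.npz",**c);print(c["mount"],s["time_s"])
E
```

```text
pics
{'time_s': 0.0, 'joints': array([ 8.54913505e+01,  2.05916606e+01,  6.33810275e-01, -1.95660868e-02,
       -7.01345807e+01, -1.65076940e+01]), 'qd': array([ 0.00972154,  0.00580308, -0.02786456, -0.04534901, -0.05651583,
        0.05527184]), 'joint_torque': array([-2.32460166e-03, -5.82707226e+01,  2.93048573e+01,  6.99697763e+00,
        6.84289495e-03, -1.66046525e-04]), 'tcp_pos': array([0.24195249, 0.62974659, 0.29122206]), 'eef_rot': array([-8.99061521e+01,  8.63103729e-03,  1.58977000e+02]), 'contact_force': array([-0.23370658, -0.1164808 , -0.79259864]), 'moment': array([0.0021815 , 0.03909541, 0.04220674]), 'gripper_width': 0.08766199741712138}
0.0656
scene [ 2.02830313  1.55818752 -0.56209452] [-0.15225823 -0.28431484  2.04527396] [[501.91159419   0.         274.87257184]
 [  0.         501.91159419 201.6528681 ]
 [  0.           0.           1.        ]]
side [ 0.51489291 -2.68601279  1.23357726] [0.45545552 0.20303514 1.81934241] [[545.77746844   0.         274.22458913]
 [  0.         545.77746844 213.46935885]
 [  0.           0.           1.        ]]
[[ 8.06254497e-04  9.69296232e-01  2.45894621e-01 -6.43342256e-02]
 [-6.90870985e-04 -2.45894102e-01  9.69296453e-01 -9.20508038e-02]
 [ 9.99999436e-01 -9.51381083e-04  4.71405416e-04  3.27700955e-04]
 [ 0.00000000e+00  0.00000000e+00  0.00000000e+00  1.00000000e+00]] 0.1
```

View pics/scene0.png

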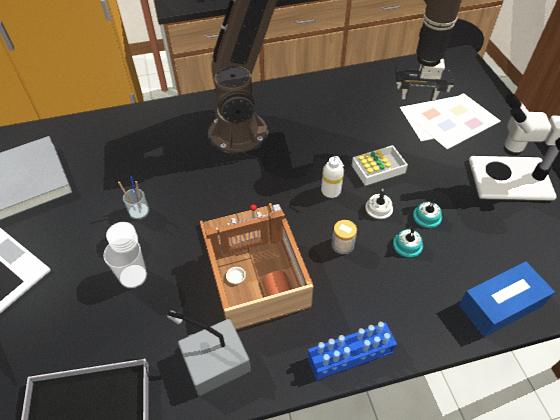

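View pics/side0.png

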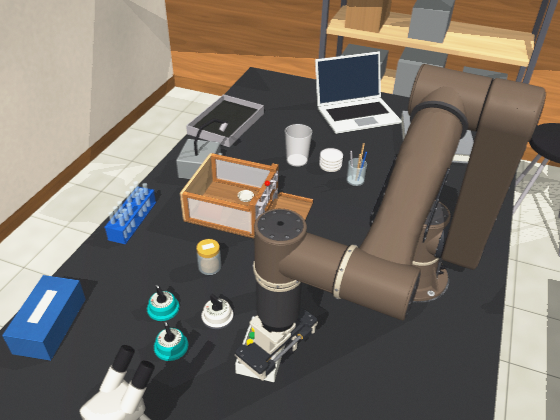

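View pics/wrist0.png

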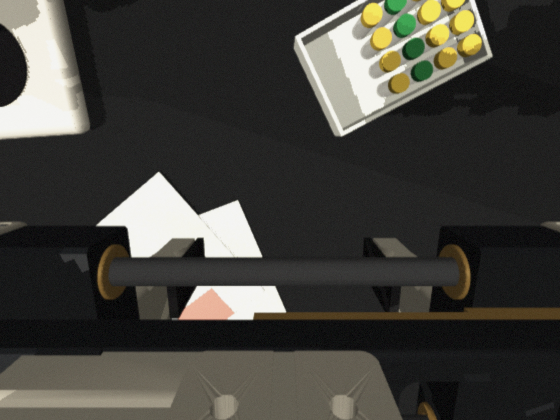

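Timers in the scene view: ivory at (380,205), turquoise at (428,213) and (408,242). The ivory one fits the description. I'll confirm it in a crop and measure.

```bash
cat > h.py <<'E'
import numpy as np,cv2
from scipy.spatial.transform import Rotation as R
def load(n): return dict(np.load(n))
def w2c(c): return R.from_rotvec(np.ravel(c["rvec"])).as_matrix(),np.ravel(c["tvec"])
def cloud(c,pose=None):
    z=c["z_map"];K=c["intrinsics"];v,u=np.mgrid[:z.shape[0],:z.shape[1]]
    p=np.stack([(u-K[0,2])/K[0,0]*z,(v-K[1,2])/K[1,1]*z,z],-1)
    if pose is None:
        Rm,t=w2c(c);w=(p-t)@Rm
    else:
        M=c["mount"];w=(p@M[:3,:3].T+M[:3,3])@R.from_euler('xyz',pose["eef_rot"],degrees=True).as_matrix().T+pose["tcp_pos"]
    w[z<=0]=np.nan
    return w
def proj(c,P):
    Rm,t=w2c(c);return cv2.projectPoints(np.float64(P).reshape(-1,3),np.ravel(c["rvec"]),t,c["intrinsics"],None)[0].reshape(-1,2)
def crop(img,x,y,w,h,s,fn): cv2.imwrite(fn,cv2.resize(img[y:y+h,x:x+w],None,fx=s,fy=s,interpolation=cv2.INTER_CUBIC))
E
python3 - <<'E'
from h import *
s=load("scene0.npz");d=load("side0.npz")
a=cv2.resize(s["pixels"][175:270,340:460],None,fx=5,fy=5,interpolation=cv2.INTER_CUBIC)
cv2.imwrite("pics/c_tim.png",a)
crop(s["pixels"],195,190,130,130,4.5,"pics/c_pen.png")
crop(d["pixels"],175,140,150,100,5,"pics/c_pen_side.png")
W=cloud(s)
for (u,v) in [(380,200),(380,205),(380,209),(254,209),(276,210),(333,175),(345,228),(207,220),(282,212),(235,222)]: print(u,v,W[v,u].round(4))
W2=cloud(d)
for (u,v) in [(217,312),(217,306),(217,298)]: print(u,v,W2[v,u].round(4))
# bystander overview: cluster above table
E
```

```text
380 200 [0.538  0.3897 0.074 ]
380 205 [0.5396 0.3934 0.0471]
380 209 [0.5513 0.3897 0.0403]
254 209 [ 0.5504 -0.051   0.1884]
276 210 [0.5473 0.0199 0.1554]
333 175 [0.4313 0.2523 0.128 ]
345 228 [0.6355 0.2255 0.101 ]
207 220 [ 0.4087 -0.1969 -0.0012]
282 212 [0.5589 0.0365 0.1539]
235 222 [ 0.557  -0.1154  0.1521]
217 312 [0.5118 0.4144 0.042 ]
217 306 [0.5147 0.4063 0.0594]
217 298 [0.5179 0.3968 0.0841]
```

View pics/c_tim.png

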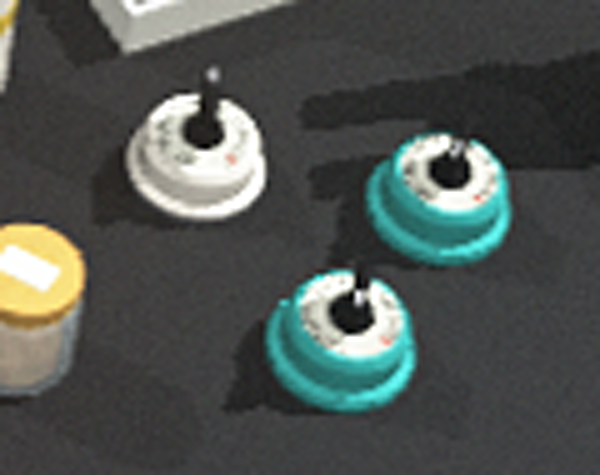

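View pics/c_pen.png

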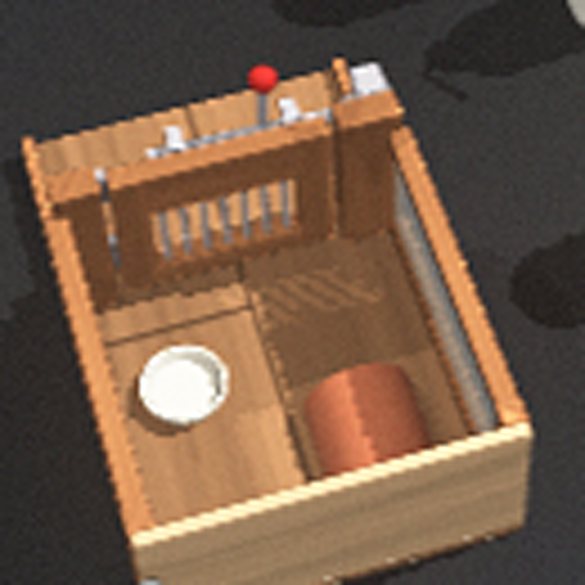

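View pics/c_pen_side.png

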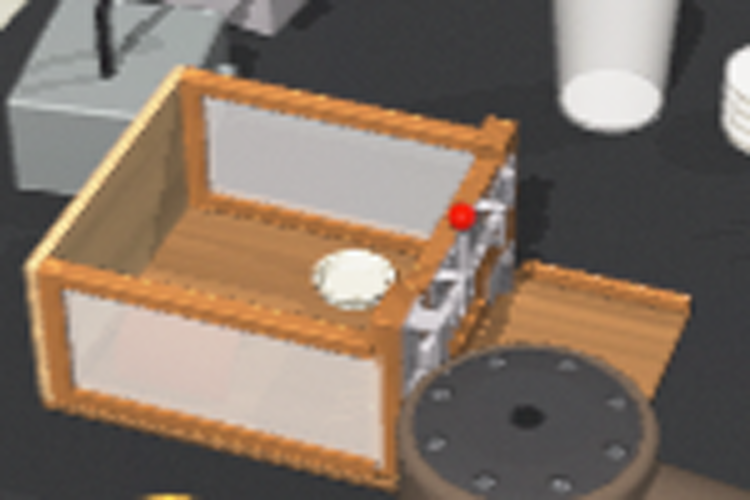

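Confirmed: the ivory timer is at crop (205,150), with its white pointer tip at (212,75). Next I'll fit its centre and list the neighbours' positions.

Run:
```python
from h import *
from scipy import ndimage
s=load("scene0.npz");d=load("side0.npz")
for c,n in((s,'scene'),(d,'side')):
    W=cloud(c);r=np.hypot(W[...,0]-.54,W[...,1]-.39)
    m=(W[...,2]>.037)&(W[...,2]<.047)&(r<.06)
    P=W[m][:,:2].astype(np.float32);print(n,len(P),cv2.minEnclosingCircle(P),P.mean(0))
    m=(r<.06)&(W[...,2]>.055);print(W[m].round(3)[:40].tolist())
W=cloud(s)
m=(W[...,2]>.03)&(W[...,0]>.3)&(W[...,0]<.85)&(abs(W[...,1])<.75)
l,n=ndimage.label(m)
for i in range(1,n+1):
    P=W[l==i]
    if len(P)>60: print(len(P),P.min(0).round(3),P.max(0).round(3),[int(x) for x in ndimage.center_of_mass(l==i)])
```

```text
scene 208 ((0.5255230069160461, 0.3986082077026367), 0.04185746610164642) [0.5298208  0.39337763]
[[0.501, 0.403, 0.085], [0.502, 0.406, 0.086], [0.507, 0.407, 0.092], [0.505, 0.401, 0.085], [0.509, 0.403, 0.09], [0.511, 0.405, 0.092], [0.508, 0.4, 0.085], [0.516, 0.399, 0.094], [0.51, 0.407, 0.084], [0.512, 0.398, 0.084], [0.513, 0.402, 0.084], [0.514, 0.405, 0.085], [0.513, 0.399, 0.079], [0.522, 0.397, 0.091], [0.519, 0.403, 0.086], [0.501, 0.404, 0.058], [0.521, 0.395, 0.085], [0.525, 0.396, 0.088], [0.526, 0.399, 0.089], [0.504, 0.402, 0.057], [0.522, 0.395, 0.081], [0.526, 0.397, 0.084], [0.53, 0.398, 0.089], [0.517, 0.395, 0.07], [0.529, 0.392, 0.085], [0.532, 0.393, 0.088], [0.53, 0.398, 0.084], [0.518, 0.395, 0.065], [0.533, 0.39, 0.084], [0.532, 0.395, 0.081], [0.538, 0.395, 0.089], [0.536, 0.4, 0.084], [0.515, 0.395, 0.056], [0.524, 0.392, 0.068], [0.534, 0.39, 0.08], [0.537, 0.392, 0.083], [0.542, 0.393, 0.089], [0.548, 0.393, 0.096], [0.519, 0.393, 0.057], [0.54, 0.387, 0.083]]
side 257 ((0.5193297863006592, 0.4012780487537384), 0.04091673344373703) [0.51610065 0.4074223
[... 839 characters left out ...]
.089], [0.538, 0.399, 0.068], [0.533, 0.402, 0.074], [0.531, 0.399, 0.072]]
78 [0.3   0.67  0.296] [0.314 0.705 0.34 ] [85, 447]
804 [0.3   0.379 0.03 ] [0.412 0.563 0.071] [164, 376]
649 [0.376 0.225 0.03 ] [0.444 0.296 0.202] [175, 332]
378 [0.481 0.357 0.031] [0.566 0.44  0.096] [202, 379]
282 [ 0.3   -0.465  0.03 ] [ 0.348 -0.392  0.148] [204, 136]
396 [0.561 0.506 0.03 ] [0.642 0.593 0.092] [210, 428]
5278 [ 0.51  -0.233  0.03 ] [0.849 0.056 0.198] [266, 260]
607 [0.6   0.186 0.03 ] [0.675 0.26  0.109] [234, 343]
1842 [ 0.381 -0.532  0.03 ] [ 0.627 -0.415  0.152] [253, 123]
439 [0.653 0.393 0.03 ] [0.734 0.477 0.093] [239, 408]
63 [ 0.825 -0.357  0.176] [ 0.85  -0.328  0.21 ] [314, 171]
```

>>> apply_moves:
  rows:
    - [[-0.05, 0, 0.016], 0]
    - [[-0.1, 0.01, 0.033], 0]
    - [[-0.15, 0.02, 0.05], 0]
    - [[-0.2, 0.03, 0.066], 0]
    - [[-0.25, 0.04, 0.082], 1]
    - [[-0.3, 0.045, 0.099], 2]
    - [[-0.346, 0.05, 0.1145], 3]
    - [[-0.346, 0.05, 0.1145], 3]
    - [[-0.346, 0.05, 0.1145], 3]
  gripper: 0.6

```text
time_s: 1.27
tcp_pos: [0.5241, 0.3989, 0.2418]
eef_rot: [-90.0, -0.0, 155.9]
contact_force: [-0.7, 0.7, 1.0]
gripper_width: 0.0527
```

Run:
```python
from plant import *
from h import *
p=get_state();print(p)
c=capture("wrist");cv2.imwrite("pics/wrist1.png",c["pixels"]);np.savez("wrist1.npz",**c)
W=cloud(c,p)
m=(W[...,2]>.078)&(W[...,2]<.1)&(np.hypot(W[...,0]-.524,W[...,1]-.399)<.04)
print(cv2.minAreaRect(W[m][:,:2].astype(np.float32)),m.sum(), np.median(W[m][:,2]))
m=(W[...,2]>.036)&(W[...,2]<.048)&(np.hypot(W[...,0]-.524,W[...,1]-.399)<.05)
print(cv2.minEnclosingCircle(W[m][:,:2].astype(np.float32)))
```

```text
{'time_s': 1.275, 'joints': array([ 5.42027315e+01,  2.09469432e+01, -5.48105887e+00, -1.03042034e-02,
       -6.36023961e+01,  1.17427955e+01]), 'qd': array([ 1.50020279, -0.33512725,  0.10037871,  0.0634741 ,  0.00720267,
        0.00535618]), 'joint_torque': array([-1.14133872e+00, -5.70288742e+01,  2.78472304e+01,  6.66528895e+00,
        3.54853494e-02,  2.44030030e-02]), 'tcp_pos': array([0.5240513 , 0.39886547, 0.24183376]), 'eef_rot': array([-8.99721155e+01, -1.52209236e-02,  1.55940940e+02]), 'contact_force': array([-0.69545276,  0.69203432,  1.02362635]), 'moment': array([ 0.04010897, -0.03522707,  0.01943466]), 'gripper_width': 0.05271623607806566}
((0.5193328261375427, 0.40061837434768677), (0.010004527866840363, 0.04594993591308594), 68.7625732421875) 594 0.08448387782927866
((0.519693911075592, 0.4002749025821686), 0.03972896188497543)
```

View pics/wrist1.png

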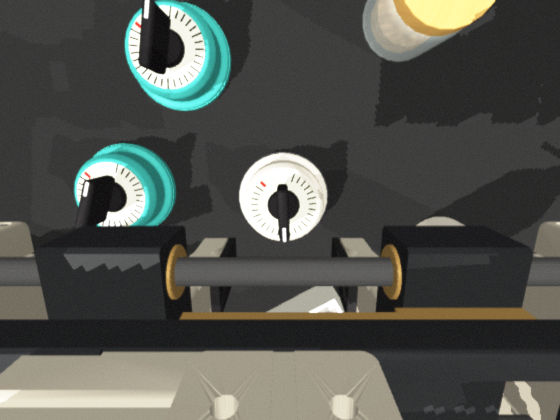

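The wrist view shows the ivory key at (283,203), pointer downward (tip 284,240), red tick at (263,184), so roughly 130° clockwise remain. A single J6 sweep may be able to cover that.

>>> apply_moves:
  rows:
    - [[0.005, 0.03, 0.0006], -3]
    - [[0.005, 0.07, 0.0006], -3]
    - [[0.005, 0.1, 0.0006], -3]
    - [[0.005, 0.12, 0.0006], -3]
    - [[0.005, 0.125, 0.0006], -3]
    - [[0.005, 0.125, 0.0006], -3]

```text
time_s: 2.08
tcp_pos: [0.5189, 0.4014, 0.1176]
eef_rot: [-90.0, 0.0, 159.1]
contact_force: [-0.5, -0.1, -0.5]
gripper_width: 0.0528
```

>>> apply_moves:
  rows:
    - [[0, 0, 0], 0]
    - [[0, 0, 0], 0]
    - [[0, 0, 0], 0]
    - [[0, 0, 0], 0]
    - [[0, 0, 0], 0]
    - [[0, 0, 0], 0]
  gripper: 0
  grip_force: 35

```text
time_s: 2.82
tcp_pos: [0.5195, 0.4011, 0.1173]
eef_rot: [-90.1, 0.0, 159.0]
contact_force: [0.9, 2.7, -0.7]
gripper_width: 0.0102
```

>>> apply_moves:
  rows:
    - [[0, 0, 0], 5]
    - [[0, 0, 0], 12]
    - [[0, 0, 0], 20]
    - [[0, 0, 0], 28]
    - [[0, 0, 0], 36]
    - [[0, 0, 0], 44]
    - [[0, 0, 0], 52]
    - [[0, 0, 0], 60]
    - [[0, 0, 0], 68]
    - [[0, 0, 0], 76]
    - [[0, 0, 0], 84]
    - [[0, 0, 0], 92]
    - [[0, 0, 0], 100]
    - [[0, 0, 0], 100]

```text
time_s: 4.58
tcp_pos: [0.521, 0.4017, 0.1173]
eef_rot: [-90.1, -0.2, 58.9]
contact_force: [8.9, 2.3, -5.4]
gripper_width: 0.0099
```

Run:
```python
from plant import *
from h import *
p=get_state();print(p)
c=capture("wrist");cv2.imwrite("pics/wrist2.png",c["pixels"])
```

```text
{'time_s': 4.575, 'joints': array([ 54.61622064,  27.43118982, -13.42001581,   0.095369  ,
       -48.93796891, -85.78814168]), 'qd': array([ 0.09824335, -0.0882713 ,  0.05199823, -0.10658071, -0.0233985 ,
        3.09437007]), 'joint_torque': array([  2.02005006, -64.3248868 ,  20.62258065,   4.04100671,
        -2.80175865,  -0.88978166]), 'tcp_pos': array([0.52101799, 0.40167457, 0.11732248]), 'eef_rot': array([-90.08742494,  -0.20491857,  58.89074859]), 'contact_force': array([ 8.89539358,  2.26641861, -5.36718305]), 'moment': array([ 1.19581833, -3.31210454, -0.00444088]), 'gripper_width': 0.0098952045558663}
```

View pics/wrist2.png

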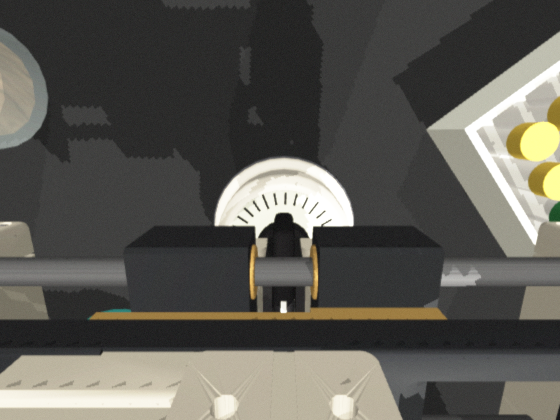

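>>> apply_moves:
  rows:
    - [[0, 0, 0], 6]
    - [[0, 0, 0], 12]
    - [[0, 0, 0], 18]
    - [[0, 0, 0], 23]
    - [[0, 0, 0], 23]

```text
time_s: 5.25
tcp_pos: [0.5214, 0.4014, 0.1173]
eef_rot: [-90.0, -0.2, 35.9]
contact_force: [10.8, 1.7, -6.2]
gripper_width: 0.0096
```

Run:
```python
from plant import *
p=get_state();print(p["eef_rot"],p["joints"],p["joint_torque"],p["moment"])
```

```text
[-90.0295286   -0.22393877  35.9320586 ] [  54.58904979   27.43806128  -13.42405065    0.13212137  -48.93523869
 -108.74366482] [  3.46346498 -64.61701155  20.72098732   3.43354136  -2.85689928
  -0.54708442] [ 0.64644888 -4.04450233  0.02359743]
```

>>> apply_moves:
  rows:
    - [[0, 0, 0], 4]
    - [[0, 0, 0], 8]
    - [[0, 0, 0], 12]
    - [[0, 0, 0], 12]

```text
time_s: 5.75
tcp_pos: [0.5215, 0.4012, 0.1174]
eef_rot: [-90.0, -0.2, 23.9]
contact_force: [11.9, 0.9, -6.4]
gripper_width: 0.0099
```

Run:
```python
from plant import *
p=get_state();print(p["eef_rot"],p["joints"],p["joint_torque"],p["moment"],p["contact_force"])
```

```text
[-89.99545791  -0.23008312  23.94428504] [  54.57555499   27.43356685  -13.42918812    0.15029597  -48.93704989
 -120.72979048] [  4.17517081 -64.66377497  20.85626185   3.15202765  -2.79582895
  -0.42684982] [ 0.39712648 -4.38010908 -0.03614003] [11.86873218  0.9398135  -6.35833651]
```

>>> apply_moves:
  rows:
    - [[0, 0, 0], 4]
    - [[0, 0, 0], 8]
    - [[0, 0, 0], 8]

```text
time_s: 6.12
tcp_pos: [0.5215, 0.4011, 0.1173]
eef_rot: [-90.0, -0.2, 16.0]
contact_force: [12.2, 1.2, -6.4]
gripper_width: 0.0101
```

Run:
```python
from plant import *
from h import *
p=get_state();print(p["eef_rot"],p["joints"],p["joint_torque"],p["moment"],p["contact_force"])
c=capture("scene");crop(c["pixels"],330,150,110,80,6,"pics/s3.png")
c=capture("side");crop(c["pixels"],160,260,110,80,6,"pics/d3.png")
```

```text
[-89.99353466  -0.22351748  16.01206852] [  54.57760645   27.43988695  -13.43780506    0.17808508  -48.94364684
 -128.68228246] [  3.86482716 -64.76999044  21.09719753   2.6252494   -2.69842654
  -1.10236432] [ 0.20354183 -4.47337606  0.65342413] [12.16446575  1.16571238 -6.3539511 ]
```

View pics/s3.png

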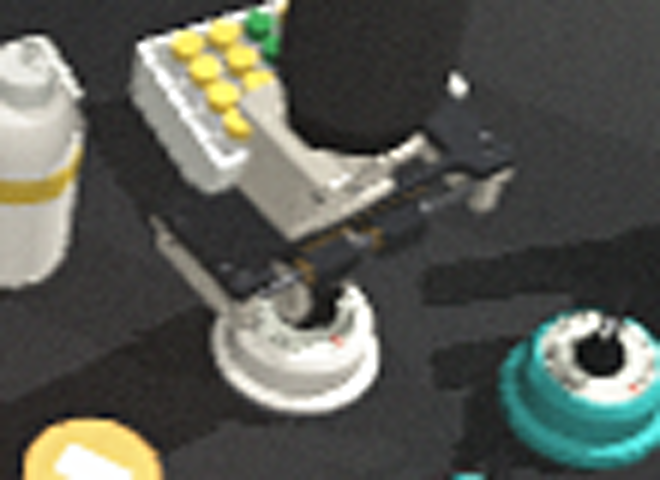

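View pics/d3.png

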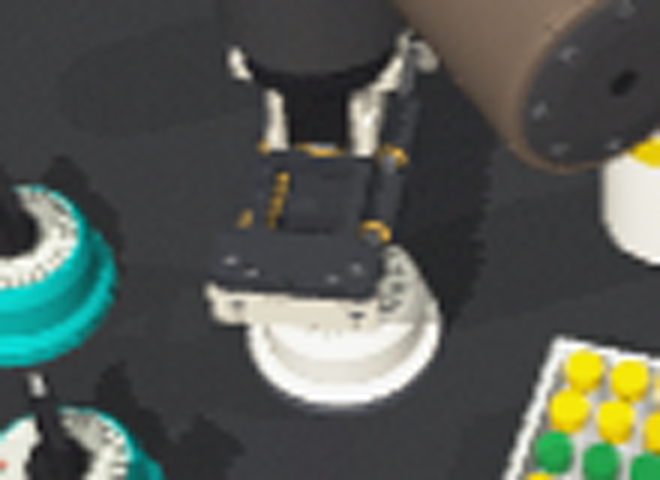

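The z moment jumped from about 0 to 0.65 N·m, so it's at the stop. Now I release, lift and check.

>>> apply_moves:
  rows:
    - [[0, 0, 0], 0]
    - [[0, 0, 0], 0]
    - [[0, 0, 0], 0]
    - [[0, -0.02, 0], 0]
    - [[0, -0.06, 0], 0]
    - [[0, -0.11, 0], 0]
    - [[0, -0.16, 0], 0]
    - [[0, -0.16, 0], 0]
  gripper: 0.6

```text
time_s: 7.22
tcp_pos: [0.5203, 0.4019, 0.2825]
eef_rot: [-89.7, -0.4, 16.0]
contact_force: [-0.1, -0.3, -0.5]
gripper_width: 0.0524
```

Run:
```python
from plant import *
from h import *
p=get_state();print(p)
c=capture("wrist");cv2.imwrite("pics/wrist4.png",c["pixels"])
W=cloud(c,p)
m=(W[...,2]>.078)&(W[...,2]<.1)&(np.hypot(W[...,0]-.5193,W[...,1]-.4004)<.03)
print(cv2.minAreaRect(W[m][:,:2].astype(np.float32)),m.sum())
```

```text
{'time_s': 7.225, 'joints': array([ 5.46727301e+01,  1.89994185e+01, -2.89358270e+00,  6.76622961e-02,
       -6.76253828e+01, -1.28675104e+02]), 'qd': array([-0.09169244,  2.45363932, -4.35371307, -1.86101608,  2.29923955,
        0.05416337]), 'joint_torque': array([-7.75826164e-02, -5.72535074e+01,  3.01980472e+01,  7.21158251e+00,
       -7.12461099e-01,  1.44419810e-03]), 'tcp_pos': array([0.52032293, 0.40185473, 0.28254176]), 'eef_rot': array([-89.74805593,  -0.41521983,  16.02220707]), 'contact_force': array([-0.11213613, -0.26013636, -0.52620954]), 'moment': array([ 0.0965643 , -0.090768  , -0.00962065]), 'gripper_width': 0.05244137550496955}
((0.518465518951416, 0.4006096422672272), (0.04574970528483391, 0.009938957169651985), 19.22456932067871) 456
```

View pics/wrist4.png

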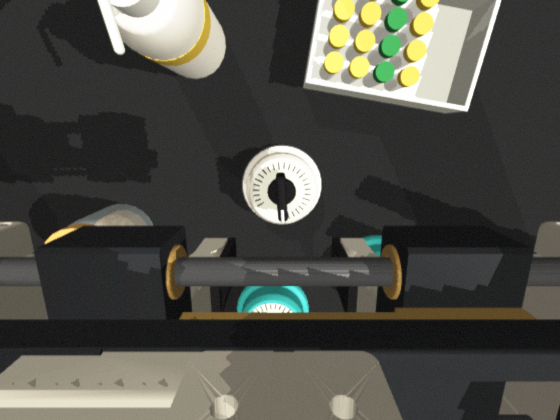

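Run:
```python
from h import *
c=load("wrist1.npz");p=dict(eef_rot=[-89.97,-.015,155.94],tcp_pos=np.array([0.52405,.39887,.24183]))
W=cloud(c,p);I=c["pixels"].astype(int)
v,u=np.mgrid[:420,:560]
m=(I[...,2]-I[...,1]>60)&(np.hypot(u-283,v-200)<45);print(m.sum(),u[m],v[m])
q=W[m].mean(0);print(q,np.degrees(np.arctan2(q[1]-.4004,q[0]-.5193)))
i=cv2.imread("pics/wrist4.png");crop(i,235,140,95,90,6,"pics/c4.png")
```

```text
14 [261 260 261 262 261 262 263 262 263 264 263 264 265 264] [181 182 182 182 183 183 183 184 184 184 185 185 185 186]
[0.54629405 0.41033277 0.04233917] 20.201676299335368
```

View pics/c4.png

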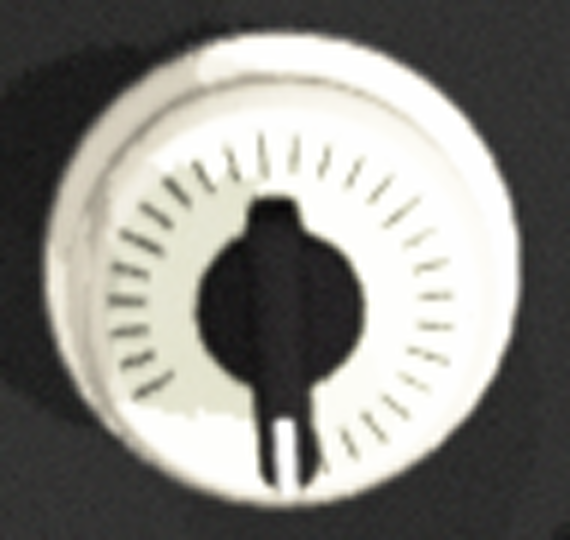

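The pointer is at 19.2° against the red tick at 20.2°, so the timer is fully wound. Next I move above the gate.

>>> apply_moves:
  rows:
    - [[0, -0.04, 0], 0]
    - [[-0.008, -0.08, -0.04], -8]
    - [[-0.016, -0.12, -0.08], -16]
    - [[-0.025, -0.12, -0.12], -25]
    - [[-0.034, -0.12, -0.16], -34]
    - [[-0.042, -0.12, -0.2], -43]
    - [[-0.05, -0.12, -0.24], -52]
    - [[-0.058, -0.12, -0.28], -60]
    - [[-0.067, -0.12, -0.32], -67]
    - [[-0.074, -0.12, -0.36], -74]
    - [[-0.082, -0.12, -0.393], -74]
    - [[-0.082, -0.12, -0.393], -74]
    - [[-0.082, -0.12, -0.393], -74]

```text
time_s: 8.9
tcp_pos: [0.5483, 0.0003, 0.3962]
eef_rot: [-89.9, 0.0, 90.0]
contact_force: [-0.0, 0.0, 0.0]
gripper_width: 0.0523
```

Run:
```python
from plant import *
from h import *
p=get_state();print(p["time_s"],p["tcp_pos"],p["eef_rot"],p["joints"])
c=capture("wrist");cv2.imwrite("pics/wrist5.png",c["pixels"]);np.savez("wrist5.npz",**c,**{k:p[k] for k in("tcp_pos","eef_rot")})
W=cloud(c,p);I=c["pixels"].astype(int)
m=(I[...,2]>120)&(I[...,1]<60)&(I[...,0]<60)&(W[...,2]>.16)
q=W[m];print(m.sum(),q.min(0),q.max(0),q.mean(0))
```

```text
8.9 [5.48336123e-01 2.96337097e-04 3.96188256e-01] [-8.99108936e+01  8.82254441e-03  8.99501028e+01] [ 2.04911617e+01  5.64827292e+00 -5.39129086e+00 -2.34307362e-02
 -7.90469739e+01 -2.05365965e+01]
46 [ 0.53052232 -0.06139012  0.18647127] [ 0.54682721 -0.0499898   0.19220926] [ 0.54241389 -0.05753841  0.1895016 ]
```

View pics/wrist5.png

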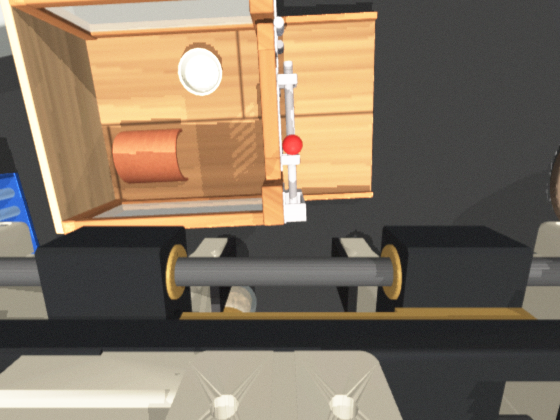

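The view shows the red knob at (292,145), the bolt bar along column ~291 (rows 65–190), the keeper at (293,205) and the hinges at (279,25). Now for the pen's axes.

Run:
```python
from h import *
from scipy.optimize import least_squares
z=load("wrist5.npz");W=cloud(z,z);I=z["pixels"].astype(int)
m=(I[...,2]>110)&(I[...,1]<90)&(I[...,2]-I[...,1]>70)
v,u=np.mgrid[:420,:560]
m&=(np.hypot(u-292,v-145)<16)
print(m.sum(),u[m].min(),u[m].max(),v[m].min(),v[m].max())
q=W[m&(W[...,2]>.17)]
f=least_squares(lambda c:np.linalg.norm(q-c,axis=1)-.01,[.54,-.055,.18],loss='soft_l1',f_scale=.001);print(f.x,f.cost)
# ray thru blob centre at z=.185
uc,vc=(u[m].min()+u[m].max())/2,(v[m].min()+v[m].max())/2
K=z["intrinsics"];M=z["mount"];Rt=R.from_euler('xyz',z["eef_rot"],degrees=True).as_matrix()
d=Rt@M[:3,:3]@np.array([(uc-K[0,2])/K[0,0],(vc-K[1,2])/K[1,1],1]);o=Rt@M[:3,3]+z["tcp_pos"]
print(o+d*(.185-o[2])/d[2])
# walls top edges: run-out board right edge / z
def fit(mm,name):
    P=W[mm][:,:2].astype(np.float32)
    l=cv2.fitLine(P,cv2.DIST_HUBER,0,.01,.01).ravel();print(name,len(P),l,np.degrees(np.arctan2(l[1],l[0])))
fit((W[...,2]>.135)&(W[...,2]<.17)&(v>20)&(v<200)&(u>255)&(u<284),"rail")
fit((W[...,2]>.11)&(W[...,2]<.137)&(v>60)&(v<190)&(u>285)&(u<297),"bar")
# runout board outer edge
P=[]
for r in range(25,190,3):
    k=[x for x in range(330,390) if abs(W[r,x,2]-.01)<.004 and I[r,x,2]>90]
    if k:P.append(W[r,max(k),:2])
P=np.float32(P);l=cv2.fitLine(P,cv2.DIST_HUBER,0,.01,.01).ravel();print(l,np.degrees(np.arctan2(l[1],l[0])))
for r in(40,70,100,120,165,195,205): print(r,[(x,W[r,x].round(3).tolist()) for x in range(258,304,5)])
# scene/side knob
for n in("scene0.npz","side0.npz"):
    c=load(n);J=c["pixels"].astype(int);mm=(J[...,2]>120)&(J[...,1]<70)&(J[...,0]<70)
    w=cloud(c);k=mm&(abs(w[...,2]-.187)<.02)&(w[...,0]<.6);qq=w[k];print(n,k.sum(),least_squares(lambda c:np.linalg.norm(qq-c,axis=1)-.01,[.54,-.055,.18],loss='soft_l1',f_scale=.001).x)
```

```text
244 283 301 135 153
[ 0.53808431 -0.05361451  0.18378333] 2.6147591152200977e-05
[ 0.53804761 -0.05372776  0.185     ]
rail 3288 [ 0.03822309 -0.99926925  0.56053334 -0.08574814] -87.80944
bar 741 [ 0.03268132 -0.9994658   0.53847647 -0.07218701] -88.12716
[ 0.04420016 -0.9990227   0.41428143 -0.12691888] -87.46669
40 [(258, [0.572, -0.156, 0.145]), (263, [0.567, -0.156, 0.145]), (268, [0.562, -0.156, 0.146]), (273, [0.557, -0.156, 0.143]), (278, [0.553, -0.18, 0.053]), (283, [0.547, -0.191, 0.011]), (288, [0.539, -0.192, 0.009]), (293, [0.532, -0.192, 0.01]), (298, [0.525, -0.192, 0.008]), (303, [0.518, -0.192, 0.01])]
70 [(258, [0.583, -0.152, 0.01]), (263, [0.567, -0.127, 0.147]), (268, [0.562, -0.128, 0.145]), (273, [0.557, -0.127, 0.146]), (278, [0.554, -0.149, 0.027]), (283, [0.547, -0.152, 0.009]), (288, [0.541, -0.13, 0.133]), (293, [0.532, -0.152, 0.009]), (298, [0.525, -0.153, 0.007]), (303, [0.518, -0.152, 0.009])]
100 [(258, [0.584, -0.111, 0.009]), (263, [0.568, -0.098, 0.145]), (268, [0.563, -0.098, 0.147]), (273, [0.557, -0.098, 0.145]), (278, [0.552, -0.098, 0.144]), 
[... 781 characters left out ...]
8, [0.586, 0.03, 0.024]), (263, [0.569, 0.003, 0.154]), (268, [0.564, 0.003, 0.154]), (273, [0.558, 0.003, 0.154]), (278, [0.553, 0.003, 0.154]), (283, [0.547, 0.004, 0.152]), (288, [0.54, 0.015, 0.095]), (293, [0.535, 0.009, 0.127]), (298, [0.527, 0.016, 0.095]), (303, [0.516, 0.031, 0.022])]
205 [(258, [0.582, 0.033, 0.077]), (263, [0.57, 0.015, 0.152]), (268, [0.564, 0.015, 0.152]), (273, [0.558, 0.015, 0.154]), (278, [0.553, 0.015, 0.152]), (283, [0.547, 0.015, 0.152]), (288, [0.541, 0.015, 0.155]), (293, [0.536, 0.015, 0.151]), (298, [0.53, 0.015, 0.154]), (303, [0.524, 0.015, 0.154])]
scene0.npz 28 [ 0.54007615 -0.05289051  0.18657244]
side0.npz 21 [ 0.54068913 -0.0532207   0.18969629]
```

>>> apply_moves:
  rows:
    - [[-0.03, 0.02, 0.005], -2]
    - [[-0.0538, 0.06, 0.01], -2]
    - [[-0.0538, 0.1, 0.01], -2]
    - [[-0.0538, 0.13, 0.01], -2]
    - [[-0.0538, 0.15, 0.01], -2]
    - [[-0.0538, 0.163, 0.01], -2]
    - [[-0.0538, 0.163, 0.01], -2]
    - [[-0.0538, 0.163, 0.01], -2]

```text
time_s: 9.95
tcp_pos: [0.5391, -0.0533, 0.235]
eef_rot: [-90.1, 0.0, 92.0]
contact_force: [0.1, 0.7, -0.3]
gripper_width: 0.0523
```

Run:
```python
from plant import *
from h import *
p=get_state();print(p["time_s"],p["tcp_pos"],p["eef_rot"],p["contact_force"])
c=capture("wrist");cv2.imwrite("pics/wrist6.png",c["pixels"])
c=capture("scene");crop(c["pixels"],195,150,110,90,6,"pics/s6.png")
```

```text
9.95 [ 0.53907322 -0.05327744  0.23497925] [-9.00668913e+01  4.54898309e-04  9.20197832e+01] [ 0.14718799  0.65990537 -0.33946814]
```

View pics/s6.png

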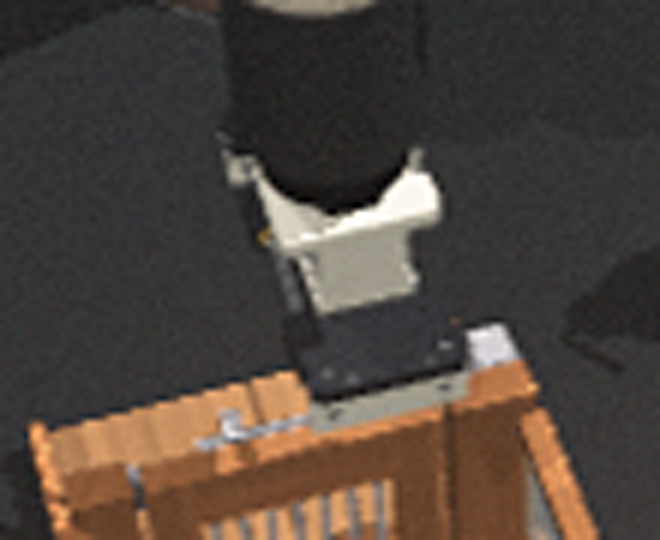

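View pics/wrist6.png

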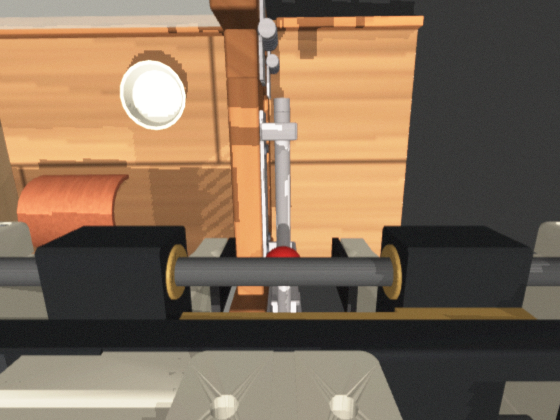

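The knob (284,255) sits centred between the fingers. I lower a few mm more and close.

>>> apply_moves:
  rows:
    - [[0, 0.004, 0], 0]
    - [[0, 0.004, 0], 0]
    - [[0, 0.004, 0], 0]
    - [[0, 0.004, 0], 0]
    - [[0, 0.004, 0], 0]
    - [[0, 0.004, 0], 0]
  gripper: 0
  grip_force: 25

```text
time_s: 10.8
tcp_pos: [0.5388, -0.0536, 0.2303]
eef_rot: [-90.0, 0.0, 92.0]
contact_force: [1.3, -0.2, 0.0]
gripper_width: 0.0185
```

>>> apply_moves:
  rows:
    - [[-0.0015, -0.002, 0], 0]
    - [[-0.003, -0.004, 0], 0]
    - [[-0.0047, -0.006, 0], 0]
    - [[-0.0065, -0.0085, 0], 0]
    - [[-0.0065, -0.0085, 0], 0]

```text
time_s: 11.42
tcp_pos: [0.5387, -0.0603, 0.2387]
eef_rot: [-90.0, 0.0, 92.0]
contact_force: [0.4, -0.4, -2.5]
gripper_width: 0.0183
```

Run:
```python
from plant import *
from h import *
p=get_state();print(p["time_s"],p["tcp_pos"],p["eef_rot"],p["contact_force"],p["gripper_width"])
c=capture("wrist");cv2.imwrite("pics/wrist7.png",c["pixels"])
c=capture("scene");crop(c["pixels"],195,150,110,90,6,"pics/s7.png")
```

```text
11.425 [ 0.53870624 -0.06031329  0.2387295 ] [-8.99945292e+01  2.64289119e-03  9.19667350e+01] [ 0.41810891 -0.41874081 -2.50365752] 0.01830645031577469
```

View pics/s7.png

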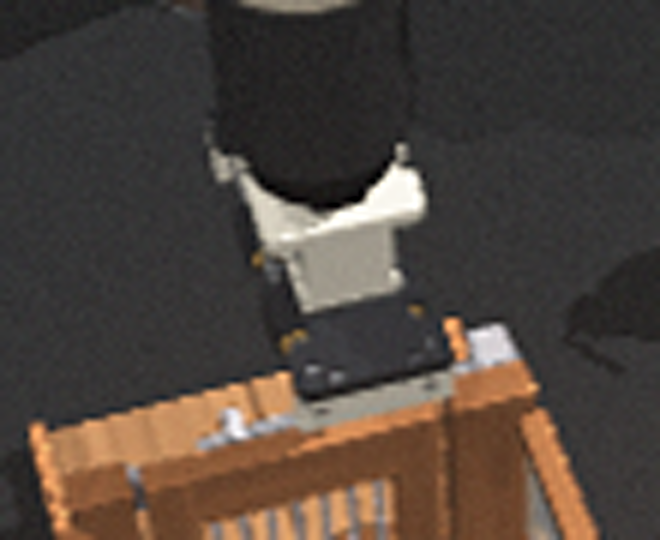

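View pics/wrist7.png

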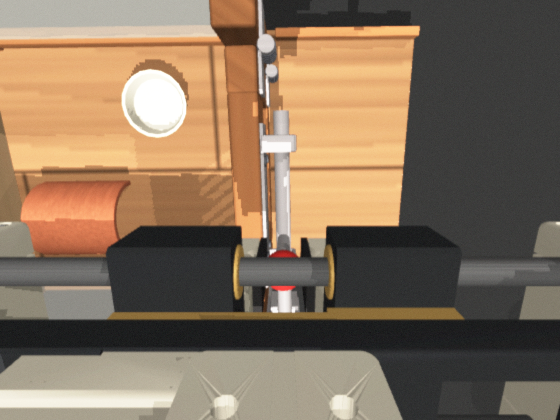

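Load of 2.5 N downward: the bolt is lifted. Pull back now.

>>> apply_moves:
  rows:
    - [[-0.004, 0, 0], 0]
    - [[-0.008, 0, 0], 0]
    - [[-0.012, 0, 0], 0]
    - [[-0.016, 0, 0], 0]
    - [[-0.02, 0, 0], 0]
    - [[-0.024, 0, 0], 0]
    - [[-0.03, 0, 0], 0]
    - [[-0.03, 0, 0], 0]

```text
time_s: 12.52
tcp_pos: [0.5399, -0.0906, 0.2386]
eef_rot: [-90.0, 0.0, 92.0]
contact_force: [1.8, -0.5, -3.1]
gripper_width: 0.0179
```

Run:
```python
from plant import *
from h import *
p=get_state();print(p["time_s"],p["tcp_pos"],p["eef_rot"],p["contact_force"],p["gripper_width"])
c=capture("wrist");cv2.imwrite("pics/wrist8.png",c["pixels"])
c=capture("scene");crop(c["pixels"],195,150,110,90,6,"pics/s8.png")
```

```text
12.525 [ 0.53985182 -0.09063183  0.23859664] [-8.99976012e+01  1.46753176e-02  9.19536988e+01] [ 1.79271224 -0.48160816 -3.10767489] 0.01793384375687723
```

View pics/s8.png

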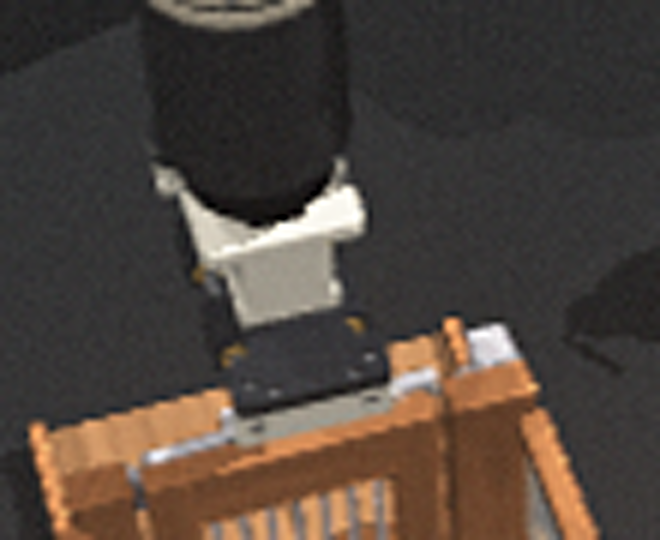

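View pics/wrist8.png

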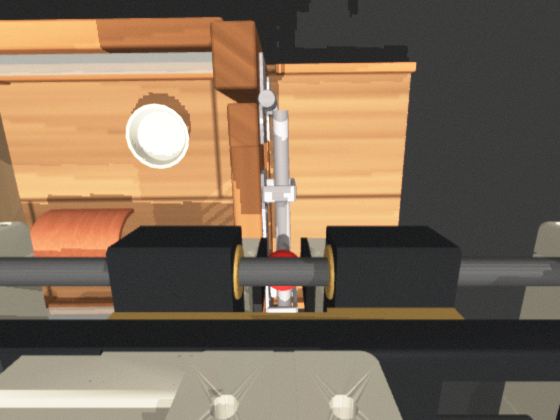

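The bolt is drawn about 30 mm (heel and bar moved with the hand). Swing the gate along its arc about the hinge.

>>> apply_moves:
  rows:
    - [[-0.0003, 0, 0.0026], -1.7]
    - [[-0.0006, 0, 0.0053], -3.4]
    - [[-0.001, 0, 0.0079], -5.2]
    - [[-0.0016, 0, 0.0104], -6.9]
    - [[-0.0016, 0, 0.0104], -6.9]
  grip_force: 30

```text
time_s: 13.25
tcp_pos: [0.5293, -0.092, 0.2388]
eef_rot: [-90.0, -0.0, 98.9]
contact_force: [2.0, -0.1, -2.2]
gripper_width: 0.018
```

Run:
```python
from plant import *
from h import *
p=get_state();print(p["time_s"],p["tcp_pos"],p["eef_rot"],p["contact_force"],p["gripper_width"])
c=capture("wrist");cv2.imwrite("pics/wrist9.png",c["pixels"])
```

```text
13.25 [ 0.52934597 -0.09201769  0.23876632] [-9.00113671e+01 -3.13790803e-03  9.89194384e+01] [ 2.00104698 -0.1351641  -2.19602368] 0.018018298886481123
```

View pics/wrist9.png

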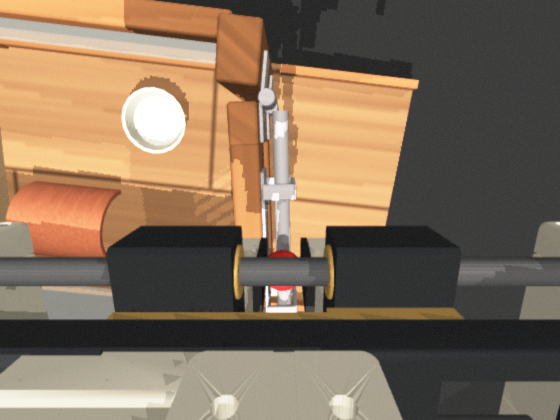

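The gate is following with a light force. Continue to about 0.38 rad.

>>> apply_moves:
  rows:
    - [[-0.0006, 0, 0.0053], -3.4]
    - [[-0.0011, 0, 0.008], -5.2]
    - [[-0.0016, 0, 0.0104], -6.9]
    - [[-0.0022, 0, 0.013], -8.6]
    - [[-0.0028, 0, 0.0156], -10.3]
    - [[-0.0036, 0, 0.0181], -12]
    - [[-0.0044, 0, 0.0206], -13.8]
    - [[-0.0049, 0, 0.0222], -14.9]
    - [[-0.0049, 0, 0.0222], -14.9]
    - [[-0.0049, 0, 0.0222], -14.9]
    - [[-0.0049, 0, 0.0222], -14.9]

```text
time_s: 14.68
tcp_pos: [0.5083, -0.1002, 0.2387]
eef_rot: [-90.0, -0.0, 113.8]
contact_force: [4.0, 2.2, -3.4]
gripper_width: 0.018
```

Run:
```python
from plant import *
from h import *
p=get_state();print(p["time_s"],p["tcp_pos"],p["eef_rot"],p["contact_force"],p["gripper_width"])
c=capture("wrist");cv2.imwrite("pics/wrist10.png",c["pixels"])
W=cloud(c,p)
v,u=np.mgrid[:420,:560]
m=(W[...,2]>.14)&(W[...,2]<.152)&(u>225)&(u<262)&(v>105)&(v<225)
l=cv2.fitLine(W[m][:,:2].astype(np.float32),cv2.DIST_HUBER,0,.01,.01).ravel();print(m.sum(),l,np.degrees(np.arctan2(-l[1],-l[0])),np.degrees(np.arctan2(l[1],l[0])))
c=capture("scene");np.savez("scene10.npz",**c);cv2.imwrite("pics/s10.png",c["pixels"]);crop(c["pixels"],195,170,110,90,6,"pics/s10c.png")
c=capture("side");cv2.imwrite("pics/d10.png",c["pixels"])
```

```text
14.675 [ 0.5083167  -0.1002382   0.23866741] [-8.99949248e+01 -4.57772745e-03  1.13775008e+02] [ 3.96051726  2.23340771 -3.3747206 ] 0.01803684280445492
3578 [ 0.42200524 -0.9065934   0.54670286 -0.13279036] 114.96126 -65.03874
```

View pics/wrist10.png

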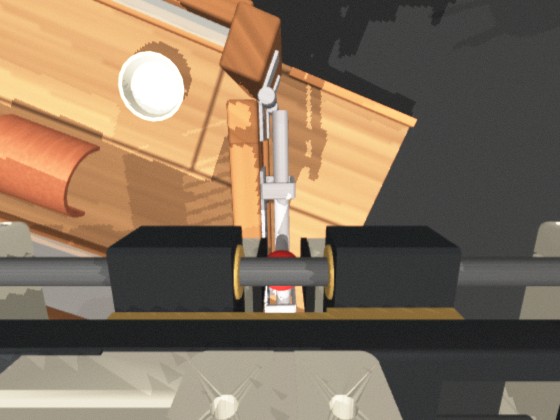

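View pics/s10.png

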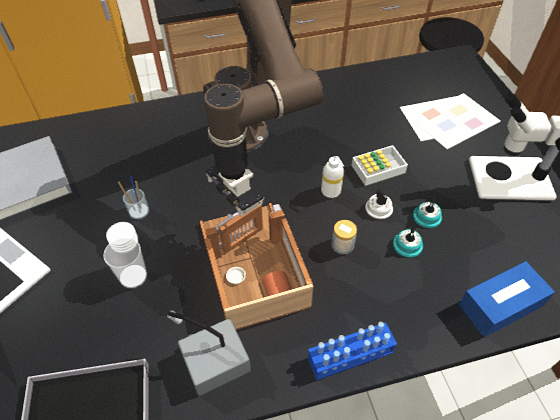

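View pics/s10c.png

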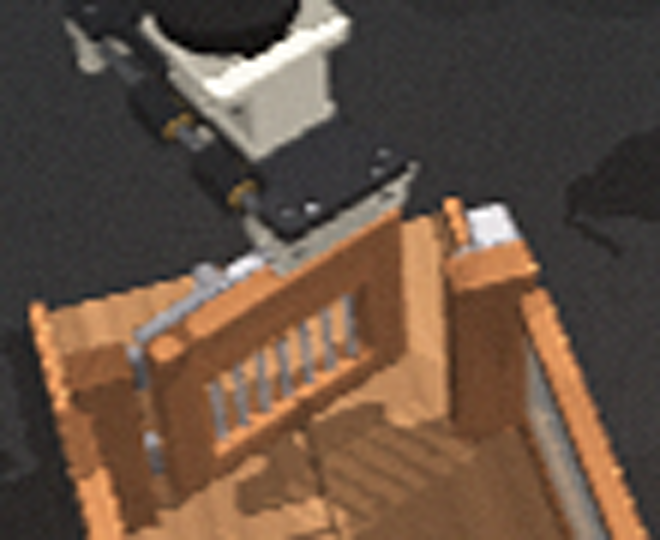

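View pics/d10.png

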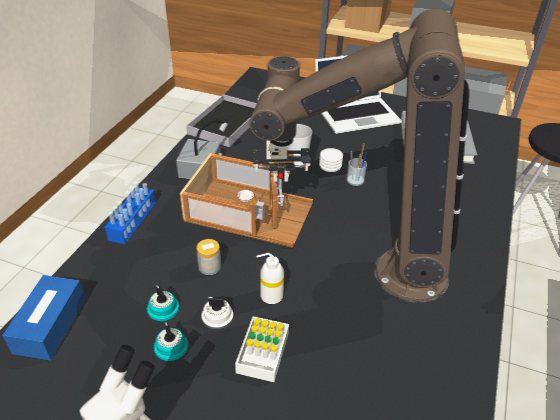

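The gate is open at about 0.40 rad (gate line at 115.0°, shut at 92.2°). It is held with about 4.5 N of horizontal load, and the bystanders haven't moved. Handing in.

Run:
```python
from plant import *
s=get_state();print(abs(s["qd"]).max(),s["contact_force"])
print(close_job())
```

```text
0.08449380626412929 [ 2.23590182  1.98031383 -1.54130704]
the job is handed in; nothing more can be done
None
```

The job is done and handed in at about 15 s of the 58 s allowed; no verdict was reported.

- **Timer:** I wound the ivory timer's key clockwise about 140° until it hit its stop, where the torque jumped to about 0.65 N·m. After release the pointer stood at 19.2°, against 20.2° for the red tick. I used one grip because the last joint had enough range, not the fresh grips you described.
- **Bolt:** I gripped the red knob, raised it about 8.5 mm and drew the bolt back about 30 mm by hand travel. It moved freely, with no catch on the lip.
- **Gate:** I swung it out along its arc and kept hold of the knob. The last check measured the gate open about 22.8° (0.40 rad), roughly a 65 mm gap.
- **Hold at hand-in:** The arm was still, and about 3 N of horizontal load remained on the tool.
- **Bystanders:** By eye in the last scene and side pictures, all stood where they began; I did not measure their positions again.

The only mismatch was in the knob grip: the fingers closed to 18 mm on the 20 mm ball, though it did not slip.

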